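# Lift the hot spool bushing with the tongs and cool it at the fan

## Task

The prints on the black build plate are still hot and soft: take the round flanged bushing off the plate with the spring tongs, never touching it with the gripper, and leave the other prints where they stand. Hold it with the tongs in the middle of the desk fan's air stream, about 10 cm in front of the guard, and finish there, still holding the tongs closed on it in the air.

Things in the scene. Friction and masses are not known exactly. Their poses are not given: they have to be found in the camera images.
- tongs: Stainless spring tongs, 225 mm long, lying on edge: two arms side by side that close level, along its y. Origin on the underside midway between the two ribbed black rubber grips; x points to the jaws, z up. Grips: x -26 to 26 mm, z 0 to 22 mm, 45 mm over their outsides at rest, to be squeezed across y. Tail bend at x = -112 mm. About 0.09 kg, balanced near the origin.
- tongs_left (a joint): Angle of one arm of the tongs, rad; the other moves alike: 0 sprung open, grips 45 mm wide; 0.09 grips 26 mm wide, jaws parallel and 28 mm apart; 0.156 shut. Each 1 mm at the grips closes the jaws by 1.95 mm. The spring pushes each grip out with about 6 N at rest and 9 N when shut, so a gripper closed some mm past the rest width carries the tongs.
- tongs_jaws (a point): Point between the tongs' flat jaws, 98 mm ahead (+x) of the tongs' origin and 10 mm above the underside, with the axes of the tongs. Each jaw is 34 mm long (17 mm fore and aft of this point), 20 mm high (z 0 to 20 mm) and 4 mm thick; at rest they stand 65 mm apart inside.
- bushing: The print to take: white plastic spool bushing, a round upright tube 28 mm in diameter and 42 mm high with a round flange 40 mm in diameter and 5 mm thick at its foot, about 0.024 kg. Loose on the build plate. Origin at the centre of its underside, z up.
- bushing_mid (a point): The middle of the bushing, on its axis 21 mm above its underside.
- plate: Black steel build plate 235 mm square on a cork mat 250 mm square, fixed; its top is 8 mm above the bench. Origin at the centre of the mat's underside. Bushing, clamp and knob stand in a row along its y in any order, 70 to 88 mm from neighbour to neighbour, about 30 mm to -x of the centre. The -x side (small tab) is open to the tongs; at x 45 to 91 mm a 42 mm high arched print is stuck on.
- clamp_print: Another print on the plate, white: square cable clamp, block 30 x 26 mm, 32 mm high, with a slot. Origin at the centre of its underside. Not to be moved.
- knob_print: Another print on the plate, white: star knob 32 mm across and 14 mm high with a hub 14 mm in diameter on top, 30 mm high in all. Origin at the centre of its underside. Not to be moved.
- fan: Small desk fan, fixed: round wire cage 154 mm in diameter with its centre 150 mm above the bench, on a round foot 130 mm in diameter. Origin at the centre of the foot's underside; it blows level along its own -x, away from the flat guard, towards the middle of the bench.
- fan_front (a point): Centre of the front of the fan's guard, 150 mm above the bench, with the axes of the fan: the air leaves along -x.
There are look-alikes about, which are no part of the job. What is shaped like the tongs but purple is not meant. What is shaped like the bushing but pink is not meant.

How it is judged:
By the outcome, as a careful person would: the job done as asked, in the order asked, and still so for the second after the job is handed in, while the arm keeps its last pose, push and grip.
It also fails if it takes over 42 s, if anything falls off the work surface, if the arm or the gripper's body presses on something with over 40 N, if the wrist force passes 120 N, or if a joint passes its speed limit or range.

## Robot

A 7-joint arm with a two-finger parallel gripper is mounted at the origin on the work surface. World frame = base frame: x ahead of the robot, y to its left, z up, the work surface at z = 0. Lengths are in m, angles in rad, forces in N, time in s.
With the tool pointing down it reaches from about 0.4 to 0.85 m from the base axis. Payload 4.5 kg.
Tool frame: the origin (TCP) lies at the very end of the fingers, on their centre line; the grasp point (between the pads) lies 19 mm behind it; z points along the fingers, y is the line along which they close (so a half turn about z gives the same grasp; the last joint's range is limited). The gripper opens to 88 mm and grips with 3 to 60 N. Pads are 18 mm wide; open, the fingers measure 123 mm over their backs; the gripper's body (75 mm by 187 mm) begins 45 mm behind the grasp point.
Start: joints at [1.205, 0.689, -0.195, 1.565, 0.157, 0.902, -0.215], TCP at [0.243, -0.576, 0.239] pointing down, gripper open.
Joint ranges: [-3.01, 3.01], [-0.46, 2.08], [-1.47, 1.51], [0.13, 2.56], [-1, 4.14], [0.04, 2.09], [-2.66, 2.66]. Speed limits (rad/s): [2.57, 2.57, 3.14, 3.14, 3.14, 3.14, 3.14].

## Interface

Orientations are given as [roll, pitch, yaw] about the fixed x, y, z axes, in that order (R = Rz(yaw) Ry(pitch) Rx(roll)).
In Python, from rig import bot, cams, ticket gives the robot as it stands. The module is installed in compiled form; this text tells all that it offers.
- The arm moves only by the tool carry_out, never from a script. Its argument "series" is a list that holds one entry, the list of rows, each a list of 7 numbers: the turn, a rotation vector about the tool's x, y, z in degrees, then the shift along the tool's x, y, z in m, then the finger opening in m, from 0 to 0.0881. A call has 1 to 5 rows; each row shifts and turns the commanded pose from where the row before left it, along the tool's axes as they then stand; what a row does not reach is not made up. A row lasts 1/12 s, in which the tool goes at most 41.7 mm and 7.16 degrees, less where a joint would pass 70% of its speed; a pose out of reach is approached as far as the arm can. A call is refused whole if a number of a shift passes 0.0417 or a number of a turn 7.16, either way. A call with a gripper value outside its range is refused whole. The fingers move at their own pace and stop on an object; the grip force is fixed at half the most. Time passes only in rows, so rows that do not move let the fingers close. It gives the time, the measured TCP pose, the force, the opening and the grip force at its end, in the units of the state.
- bot.state(): the state, without advancing time (a new reading comes with each control period).
- cams.get_image(name): name is "scene" or "side" or "wrist"; returns a dict with "img" (384x512x3 uint8, blue, green, red), "camera_matrix" (3x3 intrinsics, pixels), "R" (3x3) and "t" (3): a world point X has camera coordinates R X + t. Camera axes: x right, y down, z forward; pixel columns grow to the right and rows downward; lengths in m; the calibration is good to about 2 mm. A picture is of the moment at which its call begins. There is no depth.
- ticket.finish_job(): hands the job in; it is judged then, once.
The state is a dict: "time_s": time; "joint_pos": joint angles; "joint_velocities": joint speeds; "tau": joint torques, N m; "position": TCP position; "tool_rot": TCP orientation; "ft_force": force on the tool from outside, world axes, zero at the start; "torque": the same for the moment, N m; "finger_gap": opening from 0.0 (shut) to 1.0 (fully open); "finger_force": force on a finger pad.
Only numpy, scipy, OpenCV 4.12 (cv2) and the standard library are available. Lean on these libraries where they do the work, as an engineer would, in place of code of your own. Each camera call takes 0.05 s, during which the arm holds its last target. There are 200 camera calls.

## Working session

There is one attempt and no reset: what is moved stays moved. The work goes in short steps, Python scripts to look and compute and a tool call to move; the robot and the scene stay as the last step left them, time stands still between calls to the robot, and variables do not carry over. Pictures are saved under pics/ and viewed, at most 12 in all, crops included, and the job is handed in when it is done.

Besides the shell and the picture viewer there is one more tool, called after ">>>" in YAML: its name, and indented under it one key for each argument. carry_out: Moves the arm, as the interface text tells. Its arguments: {"type":"object","properties":{"series":{"type":"array","items":{"type":"array","items":{"type":"array","items":{"type":"number"}}}}},"required":["series"]}

```bash
mkdir -p pics; cat > h.py <<'E'
import numpy as np, cv2
from rig import bot, cams, ticket
def snap(n,f=None):
    d=cams.get_image(n)
    if f: cv2.imwrite('pics/'+f,d['img'])
    return d
def ray(d,u,v):
    K,R,t=map(np.array,(d['camera_matrix'],d['R'],d['t'])); 
    return -R.T@t, R.T@np.linalg.inv(K)@np.array([u,v,1.])
def onz(d,u,v,z):
    c,r=ray(d,u,v); return c+r*(z-c[2])/r[2]
def proj(d,X):
    p=np.array(d['camera_matrix'])@(np.array(d['R'])@np.array(X)+np.array(d['t'])); return p[:2]/p[2]
E
python3 - <<'E'
from h import *
a=snap('scene');b=snap('side');import pickle
pickle.dump((a,b),open('ab.pkl','wb'))
cv2.imwrite('pics/a.png',a['img']);cv2.imwrite('pics/b.png',b['img'])
for d in(a,b): print(-np.array(d['R']).T@d['t'])
print(bot.state())
E
```

```text
[1.14671567 0.28187279 0.82901675]
[0.04322682 0.87046861 1.2132493 ]
{'time_s': 0.1, 'joint_pos': array([ 1.20481886,  0.68989647, -0.19450865,  1.5661986 ,  0.15730352,
        0.90252771, -0.21510315]), 'joint_velocities': array([ 7.60907042e-05, -2.30358945e-03, -4.02968749e-04, -4.48945513e-03,
        9.94054141e-04,  2.32828116e-04, -1.01473853e-03]), 'tau': array([-3.68186011e-03, -5.28496563e+01, -1.27180796e+00, -1.53836435e+01,
       -5.25408739e-02,  1.92290856e-03,  2.36252174e-05]), 'position': array([ 0.24299438, -0.57522558,  0.23800327]), 'tool_rot': array([-3.13995816e+00,  1.32282494e-04,  3.99839010e-01]), 'ft_force': array([ 0.48719072,  0.08421301, -0.05054711]), 'torque': array([0.00132869, 0.00503876, 0.02052098]), 'finger_force': 0.0, 'finger_gap': 0.9997902978791848}
```

View pics/a.png

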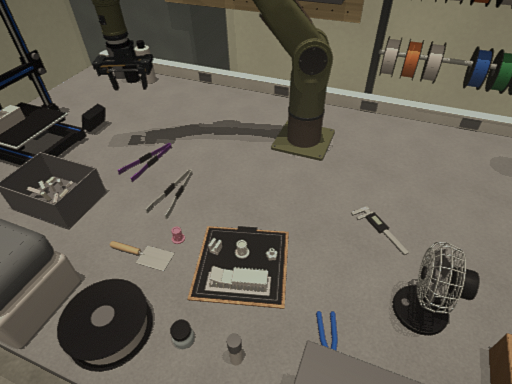

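View pics/b.png

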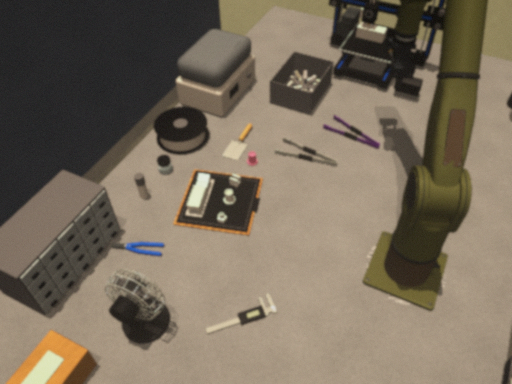

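Scene view: the steel tongs are near (170,193) and the purple look-alike near (146,160). On the plate are the clamp (215,246), the bushing (242,248) and the knob (272,254). The pink look-alike is at (177,236), and the fan is at (435,285) with its guard facing left. Side view: tongs (307,152), bushing (229,197). I'll check these with close crops.

```bash
python3 - <<'E'
from h import *
import pickle
a,b=pickle.load(open('ab.pkl','rb'))
f=lambda im,x,y,w,h,s:cv2.resize(im[y:y+h,x:x+w],(w*s,h*s),interpolation=cv2.INTER_CUBIC)
c1=f(a['img'],140,160,160,150,5)[:600]
cv2.imwrite('pics/c1.png',cv2.resize(c1,(640,480)) if 0 else f(a['img'],140,160,160,120,5))
top=f(b['img'],190,125,160,100,5)
cv2.imwrite('pics/c2.png',top)
E
```

```text
(no output)
```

View pics/c1.png

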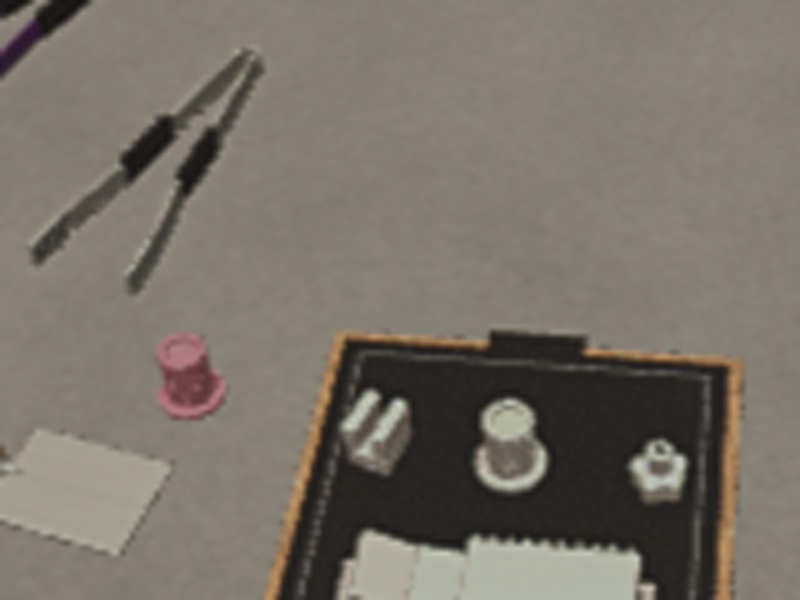

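View pics/c2.png

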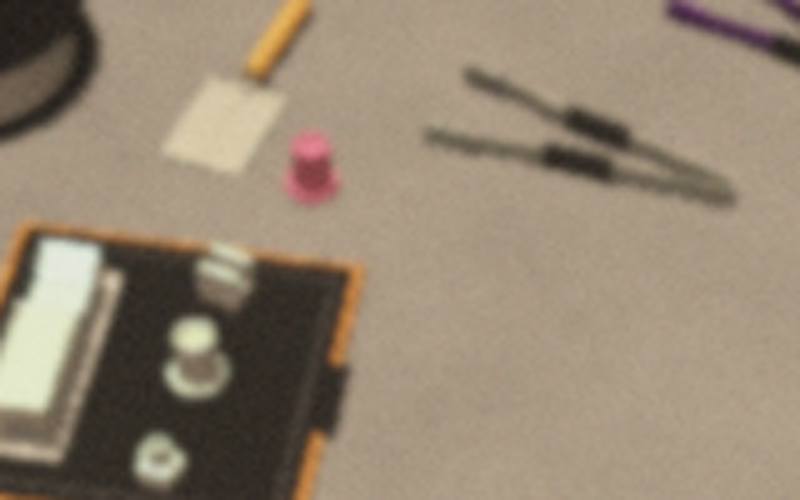

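The crops confirm the choice. The tongs are steel with black grips at c1 (148,147) and (198,160), tail (253,55), jaw tips (40,255) and (135,287). The bushing is the white flanged tube in the middle of the row, top (508,417) and flange (512,465), with the clamp to its left and the knob to its right. Next I'll compute positions and look at the fan.

```bash
python3 - <<'E'
from h import *
import pickle
a,b=pickle.load(open('ab.pkl','rb'))
A=lambda u,v,z:onz(a,140+u/5-.4,160+v/5-.4,z).round(4)
B=lambda u,v,z:onz(b,190+u/5-.4,125+v/5-.4,z).round(4)
for n,pa,pb,z in [('g1',(148,147),(598,127),.011),('g2',(198,160),(578,163),.011),('tail',(253,57),(730,193),.01),('j1',(40,252),(470,75),.01),('j2',(135,285),(430,135),.01),
 ('bush top',(508,416),(195,334),.050),('flange',(512,467),(197,372),.0105),('clamp',(375,425),(225,270),.03),('knob',(658,455),(160,450),.034),('tab',(538,338),(336,400),.006),('corner-l',(340,335),(362,265),.006),('corner-r',(742,360),None,.006)]:
  print(n,A(*pa,z),B(*pb,z) if pb else '')
f=lambda im,x,y,w,h,s:cv2.resize(im[y:y+h,x:x+w],(w*s,h*s),interpolation=cv2.INTER_CUBIC)
cv2.imwrite('pics/d.png',np.hstack([f(a['img'],385,235,100,105,4),f(b['img'],90,255,100,105,4)]))
E
```

```text
g1 [ 0.4504 -0.3374  0.011 ] [ 0.4498 -0.3406  0.011 ]
g2 [ 0.4493 -0.2988  0.011 ] [ 0.4484 -0.2991  0.011 ]
tail [ 0.3411 -0.3184  0.01  ] [ 0.3388 -0.3195  0.01  ]
j1 [ 0.5594 -0.3499  0.01  ] [ 0.5586 -0.352   0.01  ]
j2 [ 0.5618 -0.2771  0.01  ] [ 0.558  -0.2796  0.01  ]
bush top [ 0.5996 -0.0019  0.05  ] [ 0.5996 -0.0023  0.05  ]
flange [6.045e-01 6.000e-04 1.050e-02] [ 0.6009 -0.0027  0.0105]
clamp [ 0.6189 -0.0769  0.03  ] [ 0.6191 -0.0777  0.03  ]
knob [0.5831 0.0807 0.034 ] [0.5795 0.0822 0.034 ]
tab [ 0.5072 -0.0252  0.006 ] [ 0.5079 -0.0252  0.006 ]
corner-l [ 0.5489 -0.1393  0.006 ] [ 0.5467 -0.1433  0.006 ]
corner-r [0.4788 0.096  0.006 ]
```

View pics/d.png

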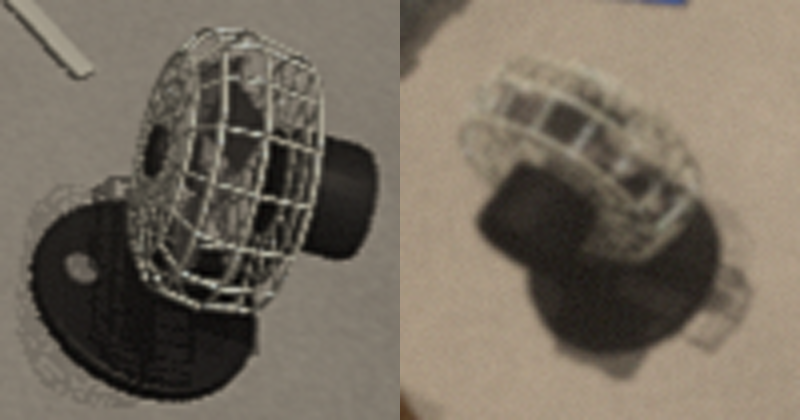

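```bash
python3 - <<'E'
from h import *
import pickle
a,b=pickle.load(open('ab.pkl','rb'))
A=lambda u,v,z:onz(a,385+u/4-.4,235+v/4-.4,z).round(4)
B=lambda u,v,z:onz(b,90+(u-400)/4-.4,255+v/4-.4,z).round(4)
print('hub',A(156,150,.15));print('motor back A',A(352,198,.15),'B',B(525,222,.15), 'motor front-ish B',B(580,190,.15))
print('foot A',[A(*p,.008)[:2] for p in((32,265),(255,350),(80,205),(165,398))])
print('foot B',[B(*p,.008)[:2] for p in((720,250),(530,285),(620,352))])
# guard rim points, front rim extremes: top z=.227, bottom z=.073
print('front rim top A',A(190,40,.222),'bottom',A(150,285,.078)); print('B front rim top guess',B(600,65,.222))
E
```

```text
hub [0.5976 0.4455 0.15  ]
motor back A [0.5913 0.5445 0.15  ] B [0.6013 0.53   0.15  ] motor front-ish B [0.584  0.4974 0.15  ]
foot A [array([0.6002, 0.4134]), array([0.6089, 0.5436]), array([0.5447, 0.4369]), array([0.6597, 0.4958])]
foot B [array([0.5421, 0.4422]), array([0.6438, 0.5207]), array([0.5609, 0.5325])]
front rim top A [0.5776 0.4402 0.222 ] bottom [0.6351 0.4656 0.078 ]
B front rim top guess [0.5873 0.4486 0.222 ]
```

The bushing is at about (0.600,-0.002), the tongs origin at about (0.4495,-0.319) with yaw ≈ 1°, and the plate yaw is ≈ 13°. fan_front is at about (0.598,0.445,0.15) with the air blowing along -y. Now I'll move above the tongs.

>>> carry_out:
  series:
    - [[0,0,5.7,0,0,0.015,0.088],[0,0,5.7,0,0,0.015,0.088],[0,0,5.7,0,0,0.015,0.088],[0,0,5.7,0,0,0.015,0.088],[0,0,0,0.022,-0.028,0,0.088]]

```text
time_s: 0.52
position: [0.2578, -0.5516, 0.1755]
tool_rot: [3.14, 0.007, -0.013]
ft_force: [-0.8, -0.6, 0.1]
finger_gap: 1.0
finger_force: 0.0
```

>>> carry_out:
  series:
    - [[0,0,0,0.023,-0.028,0.005,0.088],[0,0,0,0.023,-0.028,0.005,0.088],[0,0,0,0.023,-0.028,0.005,0.088],[0,0,0,0.023,-0.028,0.005,0.088],[0,0,0,0.023,-0.028,0.005,0.088]]

```text
time_s: 0.93
position: [0.3807, -0.4059, 0.1533]
tool_rot: [-3.141, 0.0, 0.002]
ft_force: [0.4, -0.3, -0.5]
finger_gap: 1.0
finger_force: 0.0
```

>>> carry_out:
  series:
    - [[0,0,0,0.023,-0.028,0.005,0.088],[0,0,0,0.023,-0.028,0.005,0.088],[0,0,0,0.023,-0.028,0.005,0.088],[0,0,0,0,0,0,0.088],[0,0,0,0,0,0,0.088]]

```text
time_s: 1.35
position: [0.4506, -0.3203, 0.1381]
tool_rot: [-3.14, 0.0, 0.008]
ft_force: [-0.3, 0.7, -0.5]
finger_gap: 0.994
finger_force: 0.0
```

```bash
python3 - <<'E'
from h import *
d=snap('wrist','w1.png'); print(bot.state()['position'], [proj(d,X).round() for X in ([.4495,-.338,.022],[.4495,-.300,.022],[.56,-.315,.02],[.34,-.319,.02])])
E
```

```text
[ 0.44896689 -0.32266135  0.13837848] [array([278., 191.]), array([239., 191.]), array([255.,  66.]), array([258., 288.])]
```

View pics/w1.png

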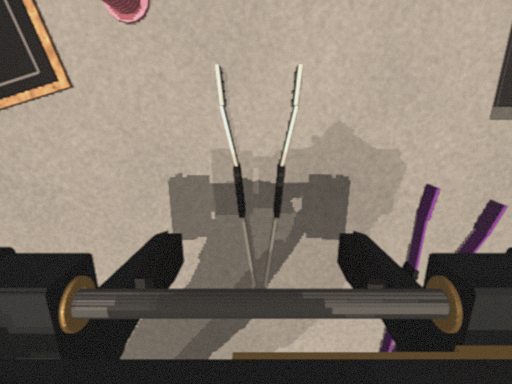

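The wrist view shows the grips at (239,190) and (279,190), and the jaw tips at (219,66) and (300,66). The tongs therefore lie straight along x and centred under the tool. Descending.

>>> carry_out:
  series:
    - [[0,0,0,0,-0.0015,0.03,0.075],[0,0,0,0,0,0.03,0.075],[0,0,0,0,0,0.03,0.075],[0,0,0,0,0,0.02,0.075],[0,0,0,0,0,0.01,0.075]]

```text
time_s: 1.82
position: [0.4461, -0.323, 0.0163]
tool_rot: [-3.141, 0.004, -0.001]
ft_force: [-0.1, -0.3, 0.1]
finger_gap: 0.853
finger_force: 0.0
```

>>> carry_out:
  series:
    - [[0,0,0,0,0,0.005,0.07],[0,0,0,0,0,0.005,0.07],[0,0,0,0,0,0,0.07],[0,0,0,0,0,0,0.07],[0,0,0,0,0,0,0.07]]

```text
time_s: 2.23
position: [0.4494, -0.3224, 0.0098]
tool_rot: [3.14, -0.002, 0.002]
ft_force: [-0.3, 0.3, -0.3]
finger_gap: 0.796
finger_force: 0.0
```

>>> carry_out:
  series:
    - [[0,0,0,0,-0.002,0.003,0.06],[0,0,0,0,0,0.003,0.055],[0,0,0,0,0,0,0.05],[0,0,0,0,0,0,0.046],[0,0,0,0,0,0,0.042]]

```text
time_s: 2.65
position: [0.4488, -0.3198, 0.0027]
tool_rot: [-3.142, 0.0, 0.002]
ft_force: [-0.6, 0.3, -1.4]
finger_gap: 0.487
finger_force: 5.8
```

>>> carry_out:
  series:
    - [[0,0,0,0,0,0,0.039],[0,0,0,0,0,0,0.038],[0,0,0,0,0,0,0.038],[0,0,0,0,0,0,0.038],[0,0,0,0,0,0,0.038]]

```text
time_s: 3.07
position: [0.4488, -0.3199, 0.0027]
tool_rot: [3.142, -0.0, 0.002]
ft_force: [0.4, -0.7, -0.9]
finger_gap: 0.437
finger_force: 6.2
```

>>> carry_out:
  series:
    - [[0,0,0,0,0,-0.01,0.038],[0,0,0,0,0,-0.02,0.038],[0,0,0,0,0,-0.025,0.038],[0,0,0,0,0,-0.025,0.038],[0,0,0,0,0,-0.02,0.038]]

```text
time_s: 3.48
position: [0.449, -0.32, 0.105]
tool_rot: [3.141, -0.001, 0.002]
ft_force: [0.6, -0.3, -1.2]
finger_gap: 0.434
finger_force: 6.2
```

>>> carry_out:
  series:
    - [[0,0,-4,0,0,-0.01,0.038],[0,0,-4,0,-0.02,0,0.038],[0,0,-4,0,-0.03,0,0.038],[0,0,-1,0,-0.03,0,0.038],[0,0,0,0,-0.03,0,0.038]]

```text
time_s: 3.9
position: [0.43, -0.2108, 0.1136]
tool_rot: [3.141, -0.001, 0.229]
ft_force: [-0.4, 0.6, -1.1]
finger_gap: 0.432
finger_force: 6.2
```

```bash
python3 - <<'E'
from h import *
d=snap('wrist','w2.png'); print(bot.state()['position'],bot.state()['tool_rot'],bot.state()['finger_gap'])
E
```

```text
[ 0.42756196 -0.20313122  0.11328237] [-3.13460946e+00  2.33923343e-03  2.36254868e-01] 0.42673471891722126
```

View pics/w2.png

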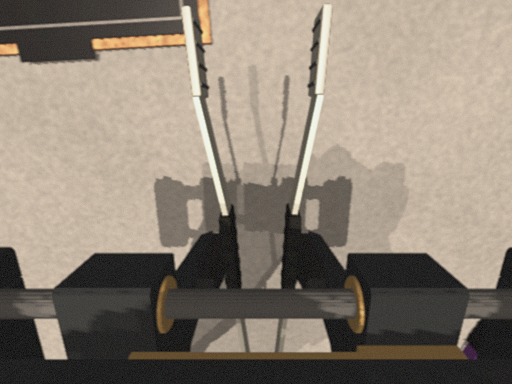

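The tongs are held square: jaw tips at (186,8) and (327,8), with the midline at column 256. Moving to the pre-approach pose.

>>> carry_out:
  series:
    - [[0,0,0,0.008,-0.031,0,0.038],[0,0,0,0.008,-0.031,0,0.038],[0,0,0,0.008,-0.031,0,0.038],[0,0,0,0.008,-0.031,0,0.038],[0,0,0,0.008,-0.031,0,0.038]]

```text
time_s: 4.37
position: [0.434, -0.0504, 0.1134]
tool_rot: [3.141, -0.001, 0.228]
ft_force: [-0.4, -0.3, -1.9]
finger_gap: 0.432
finger_force: 6.2
```

>>> carry_out:
  series:
    - [[0,0,0,0,0,0.02,0.038],[0,0,0,0,0,0.02,0.038],[0,0,0,0,0,0.01,0.038],[0,0,0,0,0,0,0.038],[0,0,0,0,0,0,0.038]]

```text
time_s: 4.78
position: [0.4338, -0.0517, 0.0629]
tool_rot: [-3.142, 0.001, 0.229]
ft_force: [-0.1, -0.6, -1.8]
finger_gap: 0.432
finger_force: 6.2
```

```bash
python3 - <<'E'
from h import *
P=[];Y=[]
for i in range(4):
    d=snap('wrist','w3.png' if i==3 else None); s=bot.state(); P.append(s['position']);Y.append(s['tool_rot'][2])
p=np.mean(P,0);y=np.mean(Y);c,s_=np.cos(y),np.sin(y)
e=np.array([.6005,-.002])-p[:2]
print(p,y,'bushing in tool: x',c*e[0]+s_*e[1]-.099,'y',s_*e[0]-c*e[1])
print([proj(d,X).round() for X in ([.6005,-.002,.05],[.6005,-.002,.0105])])
E
```

```text
[ 0.43431185 -0.05190787  0.06351214] 0.2282671815613327 bushing in tool: x 0.07417087766329172 y -0.011006540713031435
[array([ 234., -126.]), array([240., -71.])]
```

View pics/w3.png

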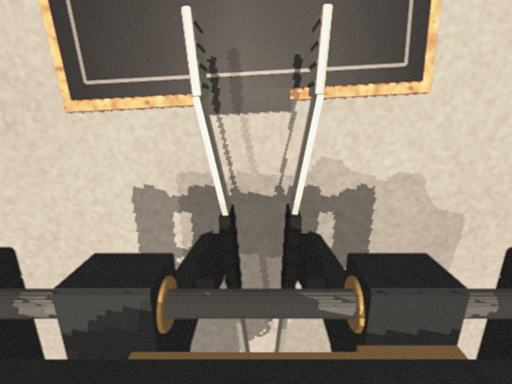

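The wrist view shows the jaws over the plate's open edge at rows 8–95. The bushing lies beyond the frame. I'll correct sideways, go down, and advance partway.

>>> carry_out:
  series:
    - [[0,0,0,0,-0.011,0.01,0.038],[0,0,0,0,0,0.015,0.038],[0,0,0,0,0,0.01,0.038],[0,0,0,0,0,0.006,0.038],[0,0,0,0,0,0,0.038]]

```text
time_s: 5.4
position: [0.4417, -0.0422, 0.0299]
tool_rot: [-3.136, 0.017, 0.228]
ft_force: [-0.4, -0.3, -1.2]
finger_gap: 0.438
finger_force: 6.2
```

>>> carry_out:
  series:
    - [[0,0,0,0.01,0,0,0.038],[0,0,0,0.012,0,0,0.038],[0,0,0,0.012,0,0,0.038],[0,0,0,0.01,0,0,0.038],[0,0,0,0,0,0,0.038]]

```text
time_s: 5.82
position: [0.4866, -0.0315, 0.0301]
tool_rot: [-3.136, 0.013, 0.229]
ft_force: [0.5, -0.3, -0.8]
finger_gap: 0.429
finger_force: 6.2
```

```bash
python3 - <<'E'
from h import *
P=[];Y=[]
for i in range(3):
    d=snap('scene') if i<2 else snap('side'); s=bot.state(); P.append(s['position']);Y.append(s['tool_rot'][2])
    if i==1:a=d
p=np.mean(P,0);y=np.mean(Y);c,s_=np.cos(y),np.sin(y)
e=np.array([.6005,-.002])-p[:2]
print(p,y,'bushing in tool: x',c*e[0]+s_*e[1]-.099,'y',s_*e[0]-c*e[1])
f=lambda im,x,y,w,h,s:cv2.resize(im[y:y+h,x:x+w],(w*s,h*s),interpolation=cv2.INTER_CUBIC)
cv2.imwrite('pics/e.png',np.hstack([f(a['img'],190,190,80,90,5),f(d['img'],190,140,80,90,5)]))
E
```

```text
[ 0.48361608 -0.03211642  0.02984809] 0.22856622067373045 bushing in tool: x 0.021667848792173344 y -0.0028494531680862065
```

View pics/e.png

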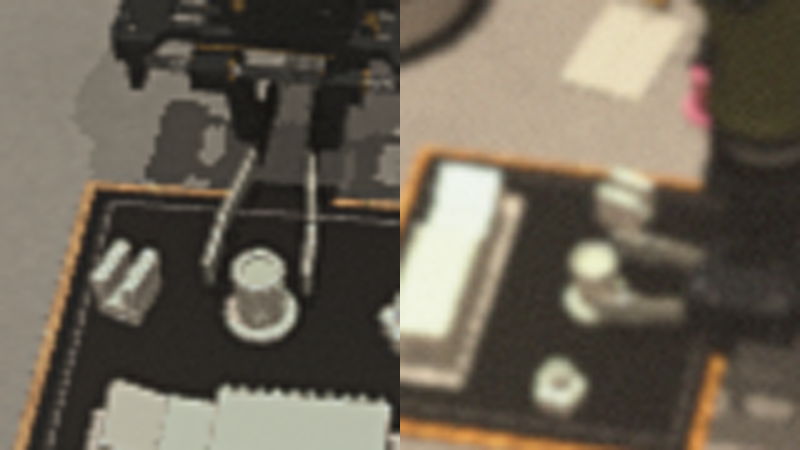

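The jaws straddle the tube with clear gaps: left tip (210,270), tube top (258,265), right tip (308,290). Clamp and knob are clear. The tool is 7 mm high because it was at its near-reach limit, so I'll lower it and advance the rest.

>>> carry_out:
  series:
    - [[0,0.35,0,0.007,-0.001,0.002,0.038],[0,0.35,0,0.007,-0.001,0.002,0.038],[0,0,0,0.007,0,0.002,0.038],[0,0,0,0,0,0.001,0.038],[0,0,0,0,0,0,0.038]]

```text
time_s: 6.38
position: [0.5042, -0.0249, 0.0219]
tool_rot: [-3.136, 0.005, 0.229]
ft_force: [0.9, -0.6, -0.8]
finger_gap: 0.432
finger_force: 6.2
```

```bash
python3 - <<'E'
from h import *
P=[];Y=[]
for i in range(3):
    d=snap('scene'); s=bot.state(); P.append(s['position']);Y.append(s['tool_rot']*1)
p=np.mean(P,0);y=Y[-1][2];c,s_=np.cos(y),np.sin(y)
e=np.array([.6005,-.002])-p[:2]
print(p,Y,'bushing in tool: x',c*e[0]+s_*e[1]-.099,'y',s_*e[0]-c*e[1],s['ft_force'])
E
```

```text
[ 0.50343572 -0.02515396  0.0221384 ] [array([-3.13564445,  0.00610718,  0.22886272]), array([-3.13563734,  0.00636185,  0.22879481]), array([-3.13571004,  0.00629783,  0.22864592])] bushing in tool: x 0.0007861517455340084 y -0.0005508830468896955 [-0.45818856 -0.81055261 -1.28029943]
```

>>> carry_out:
  series:
    - [[0,0,0,0,0,0,0.035],[0,0,0,0,0,0,0.032],[0,0,0,0,0,0,0.03],[0,0,0,0,0,0,0.028],[0,0,0,0,0,0,0.027]]

```text
time_s: 6.95
position: [0.5038, -0.0251, 0.0224]
tool_rot: [-3.136, 0.005, 0.229]
ft_force: [-0.4, -0.1, -0.4]
finger_gap: 0.305
finger_force: 7.6
```

>>> carry_out:
  series:
    - [[0,0,0,0,0,0,0.026],[0,0,0,0,0,0,0.025],[0,0,0,0,0,0,0.025],[0,0,0,0,0,0,0.025],[0,0,0,0,0,0,0.025]]

```text
time_s: 7.37
position: [0.5038, -0.0251, 0.0223]
tool_rot: [-3.136, 0.006, 0.229]
ft_force: [0.6, 0.6, -1.0]
finger_gap: 0.29
finger_force: 30.0
```

Contact at 25.6 mm, matching the tube. Lifting straight up, then checking.

>>> carry_out:
  series:
    - [[0,0,0,0,0,-0.005,0.023],[0,0,0,0,0,-0.012,0.023],[0,0,0,0,0,-0.02,0.023],[0,0,0,0,0,-0.025,0.023],[0,0,0,0,0,-0.025,0.023]]

```text
time_s: 7.78
position: [0.5038, -0.0255, 0.1109]
tool_rot: [-3.136, 0.006, 0.229]
ft_force: [0.4, 0.1, -1.0]
finger_gap: 0.286
finger_force: 30.0
```

>>> carry_out:
  series:
    - [[0,0,0,0,0,-0.02,0.023],[0,0,0,0,0,-0.013,0.023],[0,0,0,0,0,0,0.023],[0,0,0,0,0,0,0.023],[0,0,0,0,0,0,0.023]]

```text
time_s: 8.2
position: [0.504, -0.0256, 0.142]
tool_rot: [-3.135, 0.006, 0.229]
ft_force: [0.4, -0.2, -1.8]
finger_gap: 0.288
finger_force: 30.0
```

```bash
python3 - <<'E'
from h import *
a=snap('scene');d=snap('wrist'); s=bot.state();print(s['position'],s['tool_rot'],s['finger_gap'],s['joint_pos'])
f=lambda im,x,y,w,h,s:cv2.resize(im[y:y+h,x:x+w],(w*s,h*s),interpolation=cv2.INTER_CUBIC)
cv2.imwrite('pics/f.png',np.hstack([f(a['img'],180,160,120,120,3),cv2.resize(d['img'],(440,360))]))
E
```

```text
[ 0.50378267 -0.02556591  0.14145629] [-3.13519747  0.007517    0.22885499] 0.2884117038261215 [-0.0636041   0.69471594  0.04229523  2.01492867 -0.0745341   0.44209339
 -1.30542347]
```

View pics/f.png

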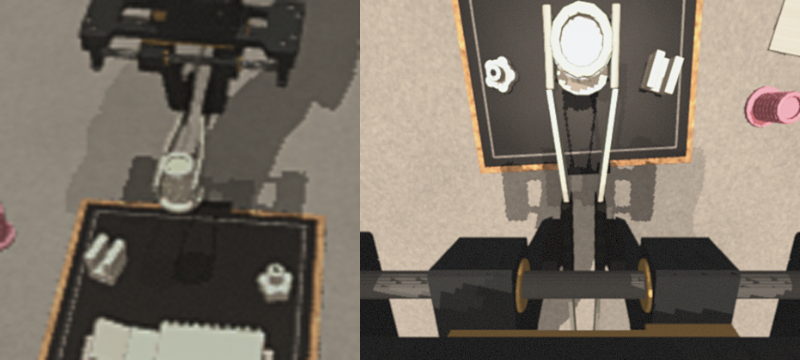

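The bushing is lifted, upright between the jaws, at wrist crop (582,45). Clamp and knob are still standing. Next I'll swing to yaw 90° and carry it to the fan.

>>> carry_out:
  series:
    - [[0,0,-4,0,0,0,0.023],[0,0,-6,0,0,0,0.023],[0,0,-6,0,0,0,0.023],[0,0,-6,0,0,0,0.023],[0,0,-6,0,0,0,0.023]]

```text
time_s: 8.72
position: [0.5039, -0.0257, 0.1413]
tool_rot: [-3.132, 0.004, 0.723]
ft_force: [-0.5, 0.6, -0.7]
finger_gap: 0.288
finger_force: 30.0
```

>>> carry_out:
  series:
    - [[0,0,-6,0,0,0,0.023],[0,0,-6,0,0,0,0.023],[0,0,-6,0,0,0,0.023],[0,0,-6,0,0,0,0.023],[0,0,-6,0,0,0,0.023]]

```text
time_s: 9.13
position: [0.504, -0.0257, 0.1413]
tool_rot: [-3.132, -0.002, 1.246]
ft_force: [-0.5, -0.2, -1.5]
finger_gap: 0.29
finger_force: 30.0
```

>>> carry_out:
  series:
    - [[0,0,-6,0,0,0,0.023],[0,0,-6,0,0,0,0.023],[0,0,-4,0,0,0,0.023],[0,0,-3,0,0,0,0.023],[0,0,0,0.015,0.005,0,0.023]]

```text
time_s: 9.55
position: [0.5075, -0.0145, 0.1409]
tool_rot: [-3.13, -0.001, 1.57]
ft_force: [-0.5, 0.2, -2.2]
finger_gap: 0.291
finger_force: 30.0
```

>>> carry_out:
  series:
    - [[0,0,0,0.025,0.01,0,0.023],[0,0,0,0.025,0.01,0,0.023],[0,0,0,0.025,0.01,0,0.023],[0,0,0,0.025,0.01,0,0.023],[0,0,0,0.025,0.01,0,0.023]]

```text
time_s: 9.97
position: [0.559, 0.1154, 0.1414]
tool_rot: [-3.133, -0.004, 1.572]
ft_force: [0.2, -0.2, -0.7]
finger_gap: 0.292
finger_force: 30.0
```

>>> carry_out:
  series:
    - [[0,0,0,0.025,0.01,0,0.023],[0,0,0,0.025,0.01,0,0.023],[0,0,0,0.02,0.01,0,0.023],[0,0,0,0,0,0,0.023],[0,0,0,0,0,0,0.023]]

```text
time_s: 10.38
position: [0.5885, 0.1858, 0.1413]
tool_rot: [-3.133, -0.005, 1.575]
ft_force: [-0.1, -1.3, -1.5]
finger_gap: 0.287
finger_force: 30.0
```

```bash
python3 - <<'E'
from h import *
a=snap('scene');d=snap('side'); s=bot.state();print(s['position'],s['tool_rot'],s['finger_gap'])
f=lambda im,x,y,w,h,s:cv2.resize(im[y:y+h,x:x+w],(w*s,h*s),interpolation=cv2.INTER_CUBIC)
cv2.imwrite('pics/g.png',np.hstack([f(a['img'],340,200,130,140,3),f(d['img'],90,210,130,140,3)]))
for X in([.598,.445,.15],[.598,.345,.15],[.521,.445,.15],[.675,.445,.15],[.598,.445,.227],[.598,.445,.073],[.598,.285,.15]):
  print(X,((proj(a,X)-[340,200])*3).round(),((proj(d,X)-[90,210])*3+[390,0]).round())
E
```

```text
[0.58832172 0.18277325 0.14154939] [-3.13247032e+00 -2.25587906e-03  1.57168859e+00] 0.2881035110517149
[0.598, 0.445, 0.15] [250. 216.] [547. 220.]
[0.598, 0.345, 0.15] [112. 176.] [614. 132.]
[0.521, 0.445, 0.15] [257. 139.] [623. 255.]
[0.675, 0.445, 0.15] [243. 305.] [475. 186.]
[0.598, 0.445, 0.227] [285. 153.] [529. 171.]
[0.598, 0.445, 0.073] [220. 272.] [564. 264.]
[0.598, 0.285, 0.15] [ 33. 153.] [650.  83.]
```

View pics/g.png

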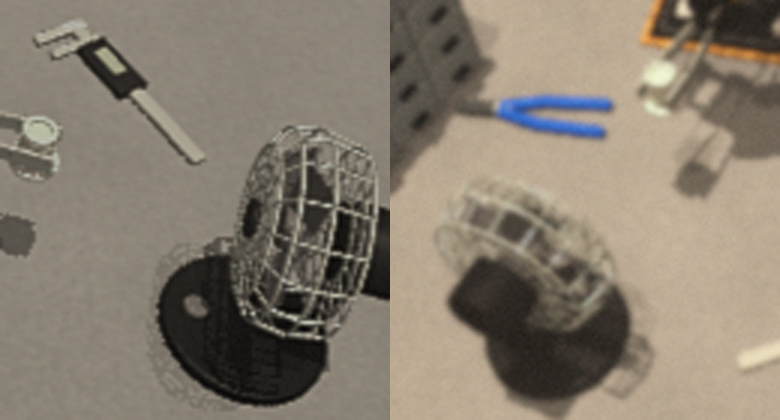

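The picture shows the bushing held upright (left part (40,145)) in front of the fan, with the guard badge at (252,215). This agrees with my projected fan axis. The last leg is about 66 mm toward the fan and 9 mm sideways.

>>> carry_out:
  series:
    - [[0,0,0,0.018,0.003,-0.001,0.023],[0,0,0,0.02,0.003,0,0.023],[0,0,0,0.018,0.003,0,0.023],[0,0,0,0.01,0,0,0.023],[0,0,0,0,0,0,0.023]]

```text
time_s: 10.9
position: [0.5972, 0.2525, 0.1437]
tool_rot: [-3.134, -0.006, 1.575]
ft_force: [-0.5, 0.4, -1.4]
finger_gap: 0.287
finger_force: 30.0
```

>>> carry_out:
  series:
    - [[0,0,0,0,0,0,0.023],[0,0,0,0,0,0,0.023],[0,0,0,0,0,0,0.023],[0,0,0,0,0,0,0.023],[0,0,0,0,0,0,0.023]]

```text
time_s: 11.32
position: [0.5982, 0.2494, 0.1439]
tool_rot: [-3.135, -0.004, 1.571]
ft_force: [0.3, 0.2, -0.7]
finger_gap: 0.291
finger_force: 30.0
```

```bash
python3 - <<'E'
from h import *
a=snap('scene');d=snap('side'); s=bot.state();print(s['position'],s['tool_rot'],s['finger_gap'],s['finger_force'])
f=lambda im,x,y,w,h,s:cv2.resize(im[y:y+h,x:x+w],(w*s,h*s),interpolation=cv2.INTER_CUBIC)
cv2.imwrite('pics/i.png',np.hstack([f(a['img'],340,200,130,140,3),f(d['img'],90,210,130,140,3)]))
for X in([.597,.35,.129],[.597,.35,.171]):
  print(X,((proj(a,X)-[340,200])*3).round(),((proj(d,X)-[90,210])*3+[390,0]).round())
E
```

```text
[0.59815712 0.25003516 0.14397686] [-3.13495165 -0.00426462  1.57206584] 0.28849323484687955 29.99956951942295
[0.597, 0.35, 0.129] [113. 193.] [615. 149.]
[0.597, 0.35, 0.171] [125. 160.] [608. 123.]
```

View pics/i.png

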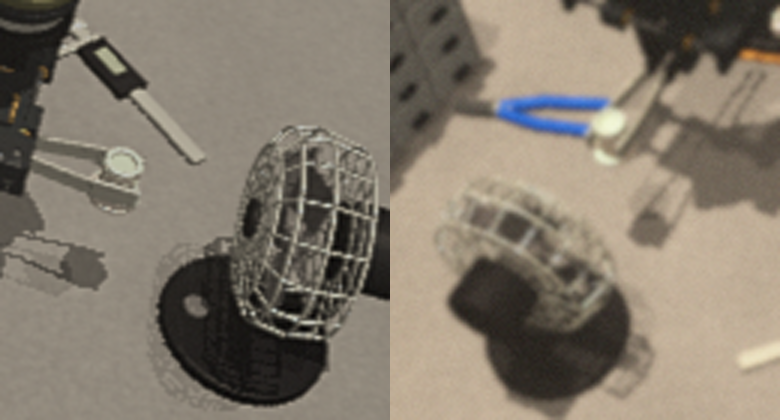

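The picture shows the bushing with its top at (124,162) in the scene part and (608,123) in the side part. Both match the intended point about 10 cm in front of the guard, on the fan axis, and it is held firmly. Handing in.

```bash
python3 -c "
from rig import ticket
print(ticket.finish_job())"
```

```text
the job is handed in; nothing more can be done
None
```

I handed the job in at about 11 s: the tongs hold the bushing closed in the air, about 10 cm in front of the fan guard and on its axis by my camera measurements (guard distance uncertain by about 1 cm); the gripper never touched it, and the clamp and knob were still standing when last seen after the lift.

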